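Find a tab's slot on the slotted gauge

TASK

Gauge the steel tab that stands in the rack's stall nearest the slotted gauge block: hold it by its grip, foot down, and offer it with gentle pressure to the narrowest slot, then to each wider slot in turn, until the first one accepts it; never put it into a wider slot than that one, and never force it. Push it fully home in that slot and leave it standing there released; leave the other two tabs in their stalls and the things round about where they are.

Things in the scene. Friction and masses are not known exactly. Their poses are not given: they have to be found in the camera images.
- gauge: Bare steel block bolted to the worktop, 66 (x) by 150 (y) by 34 mm high. Four blind slots open upward, in a row along y, 34 mm apart, each 46 mm long (x), 22 mm deep, mouth chamfered 1.5 mm; 8.0, 11.6, 15.2, 18.8 mm wide (y), narrowest at the -y end, towards the rack. Each tab is 1.2 mm thinner than the first slot that accepts it and 2.4 mm too thick for the slot before. Origin: centre of underside.
- slot1 (a point): Centre of the mouth of slot 1 (narrowest, 8.0 mm wide), level with the gauge's top; axes as the gauge's: x along the slot, y across it, z up; the slot's floor is 22 mm below.
- slot2 (a point): Centre of the mouth of slot 2 (number 2 from the narrow end, 11.6 mm wide), level with the gauge's top; axes as the gauge's: x along the slot, y across it, z up; the slot's floor is 22 mm below.
- slot3 (a point): Centre of the mouth of slot 3 (number 3 from the narrow end, 15.2 mm wide), level with the gauge's top; axes as the gauge's: x along the slot, y across it, z up; the slot's floor is 22 mm below.
- slot4 (a point): Centre of the mouth of slot 4 (widest, 18.8 mm wide), level with the gauge's top; axes as the gauge's: x along the slot, y across it, z up; the slot's floor is 22 mm below.
- rack: Low wooden rack fixed to the worktop, 72 mm (x) by 204 mm (y) by 16 mm high, with three shallow stalls in a row along y, 72 mm apart, each 46 mm (x) by 26 mm (y) and 8 mm deep, in each of which a tab stands loosely. Origin at the centre of the underside.
- stall1 (a point): Centre of the floor of the rack's first (+y end, nearest the gauge; the tab to be gauged stands here) stall, 8 mm above the worktop; axes as the rack's.
- stall2 (a point): Centre of the floor of the rack's middle stall, 8 mm above the worktop; axes as the rack's.
- stall3 (a point): Centre of the floor of the rack's far (-y end) stall, 8 mm above the worktop; axes as the rack's.
- tab_a: One of three look-alike steel tabs standing in the rack, each in any stall: plate 36 (x) by 34 mm high (z), thickness (y) between 10 and 18 mm, different for each tab and not told. On top, centred, an upright ribbed aluminium grip, 26 (x) by 14 (y) by 36 mm, same on all: 34 to 70 mm above the foot. Origin: centre of the underside, z up. 0.1 to 0.2 kg.
- tab_b: One of three look-alike steel tabs standing in the rack, each in any stall: plate 36 (x) by 34 mm high (z), thickness (y) between 10 and 18 mm, different for each tab and not told. On top, centred, an upright ribbed aluminium grip, 26 (x) by 14 (y) by 36 mm, same on all: 34 to 70 mm above the foot. Origin: centre of the underside, z up. 0.1 to 0.2 kg.
- tab_c: One of three look-alike steel tabs standing in the rack, each in any stall: plate 36 (x) by 34 mm high (z), thickness (y) between 10 and 18 mm, different for each tab and not told. On top, centred, an upright ribbed aluminium grip, 26 (x) by 14 (y) by 36 mm, same on all: 34 to 70 mm above the foot. Origin: centre of the underside, z up. 0.1 to 0.2 kg.
- loupe: Bystander: black eye loupe, 36 mm across, 19 mm high, standing on the worktop left of the gauge. Origin at the centre of its underside.
- setting_ring: Bystander: steel setting ring, 45 mm across, 12 mm high, lying on the worktop left of the gauge. Origin at the centre of its underside.
- pen_blue: Bystander: blue pen, 10 x 142 x 10 mm, lying along its y behind the gauge. Origin at the centre of its underside.
- screwdriver_a: Bystander: screwdriver with red handle, 25 x 166 x 22 mm, lying along its y behind the rack. Origin at the centre of its underside.
Mind the look-alikes: they are no part of the job. Leave any purple or red look-alike of the tab_b alone.

How it is judged:
On the way, in this order (a step that is already met when the one before it is completed fails the run):
1. a tab has been offered to slot 1, the narrowest, and pressed on its mouth (((y of tab_a in the frame of slot1 between -0.008 and 0.008 m and z of tab_a in the frame of slot1 between -0.004 and 0.004 m and contact force between tab_a and gauge above 0.5 N) or (y of tab_b in the frame of slot1 between -0.008 and 0.008 m and z of tab_b in the frame of slot1 between -0.004 and 0.004 m and contact force between tab_b and gauge above 0.5 N) or (y of tab_c in the frame of slot1 between -0.008 and 0.008 m and z of tab_c in the frame of slot1 between -0.004 and 0.004 m and contact force between tab_c and gauge above 0.5 N))), for 0.04 s.
2. slot 2 has been tried in its turn: the tab has entered it by 6 mm if it accepts it, or has been pressed on its mouth (((y of tab_a in the frame of slot2 between -0.003 and 0.003 m and x of tab_a in the frame of slot2 between -0.012 and 0.012 m and z of tab_a in the frame of slot2 below -0.006 m) or (y of tab_b in the frame of slot2 between -0.008 and 0.008 m and z of tab_b in the frame of slot2 between -0.004 and 0.004 m and contact force between tab_b and gauge above 0.5 N) or (y of tab_c in the frame of slot2 between -0.008 and 0.008 m and z of tab_c in the frame of slot2 between -0.004 and 0.004 m and contact force between tab_c and gauge above 0.5 N))), for 0.04 s.
3. the tab is home in slot 2, or slot 3 has been tried in its turn (entered by 6 mm, or pressed on its mouth) (((y of tab_a in the frame of slot2 between -0.003 and 0.003 m and x of tab_a in the frame of slot2 between -0.012 and 0.012 m and z of tab_a in the frame of slot2 below -0.0195 m) or (y of tab_b in the frame of slot3 between -0.003 and 0.003 m and x of tab_b in the frame of slot3 between -0.012 and 0.012 m and z of tab_b in the frame of slot3 below -0.006 m) or (y of tab_c in the frame of slot3 between -0.008 and 0.008 m and z of tab_c in the frame of slot3 between -0.004 and 0.004 m and contact force between tab_c and gauge above 0.5 N))), for 0.04 s.
At the end, for the whole second after the job is handed in: The tab from the stall nearest the gauge stands released, at rest and upright (0.08 rad), at least 19.5 mm deep in the narrowest slot that accepts it, within 12 mm of its centre along it; the other tabs are within 15 mm of where they stood in the other two stalls ((((y of tab_a in the frame of slot2 between -0.003 and 0.003 m and x of tab_a in the frame of slot2 between -0.012 and 0.012 m and z of tab_a in the frame of slot2 below -0.0195 m) and angle between tab_a's own z axis and vertical below 0.08 rad and linear speed of tab_a below 0.01 m/s and distance of each of tab_b, tab_c from where it was at the start of the episode below 0.015 m and horizontal distance between each of tab_b, tab_c and stall1 above 0.045 m) or ((y of tab_b in the frame of slot3 between -0.003 and 0.003 m and x of tab_b in the frame of slot3 between -0.012 and 0.012 m and z of tab_b in the frame of slot3 below -0.0195 m) and angle between tab_b's own z axis and vertical below 0.08 rad and linear speed of tab_b below 0.01 m/s and distance of each of tab_a, tab_c from where it was at the start of the episode below 0.015 m and horizontal distance between each of tab_a, tab_c and stall1 above 0.045 m) or ((y of tab_c in the frame of slot4 between -0.003 and 0.003 m and x of tab_c in the frame of slot4 between -0.012 and 0.012 m and z of tab_c in the frame of slot4 below -0.0195 m) and angle between tab_c's own z axis and vertical below 0.08 rad and linear speed of tab_c below 0.01 m/s and distance of each of tab_a, tab_b from where it was at the start of the episode below 0.015 m and horizontal distance between each of tab_a, tab_b and stall1 above 0.045 m))); the robot touches nothing.
It fails at once if a tab is forced: pressed on the gauge with more than 45 N (contact force between any of tab_a, tab_b, tab_c and gauge above 45 N).
It fails at once if a tab is put more than 6 mm into a slot wider than the first that accepts it ((y of tab_a in the frame of slot3 between -0.008 and 0.008 m and x of tab_a in the frame of slot3 between -0.02 and 0.02 m and z of tab_a in the frame of slot3 below -0.006 m) or (y of tab_a in the frame of slot4 between -0.008 and 0.008 m and x of tab_a in the frame of slot4 between -0.02 and 0.02 m and z of tab_a in the frame of slot4 below -0.006 m) or (y of tab_b in the frame of slot4 between -0.008 and 0.008 m and x of tab_b in the frame of slot4 between -0.02 and 0.02 m and z of tab_b in the frame of slot4 below -0.006 m)).
It fails at once if a bystander (loupe, setting ring, pen, screwdriver) is moved more than 20 mm (distance of any of loupe, setting_ring, pen_blue, screwdriver_a from where it was at the start of the episode above 0.02 m).
It also fails if it takes over 64 s, if anything falls off the work surface, if the arm or the gripper's body presses on something with over 40 N, if the wrist force passes 120 N, or if a joint passes its speed limit or range.

ROBOT

A 6-joint arm with a two-finger parallel gripper is mounted at the origin on a cart in front of the work surface, level with it; the furniture and walls round the work are solid. World frame = base frame: x ahead of the robot, y to its left, z up, the work surface at z = 0. Lengths are in m, angles in rad, forces in N, time in s.
With the tool pointing down it reaches from about 0.275 to 0.75 m from the base axis. Payload 10.2 kg.
Tool frame: the origin (TCP) lies at the very end of the fingers, on their centre line; the grasp point (between the pads) lies 19 mm behind it; z points along the fingers, x is the direction in which the jaws open and shut, and the axes are right-handed (so a half turn about z gives the same grasp; the last joint's range is limited). The gripper opens to 88 mm and grips with 3 to 60 N. Pads are 18 mm wide; open, the fingers measure 123 mm over their backs; the gripper's body (75 mm by 187 mm) begins 45 mm behind the grasp point.
Start: joints at [1.099, 0.313, 1.498, -0, 1.331, -0.223], TCP at [0.129, 0.509, 0.239] pointing down, gripper open.
Joint ranges: [-2.94, 2.94], [-0.97, 2.17], [0.19, 2.56], [-1.23, 4.37], [0.02, 3.11], [-2.88, 2.88]. Speed limits (rad/s): [2.39, 2.39, 3.01, 3.14, 3.14, 3.14].

INTERFACE

Orientations are given as a unit quaternion [x, y, z, w].
In Python, from bench import env, vision gives the robot as it stands. The module is installed in compiled form; this text tells all that it offers. Calls block until the motion is done:
- env.reach(position, orientation): joint-space move of the TCP to a pose.
- env.servo_line(position, rate=0.15, frame=None, force_limit=None): straight line of the TCP; frame=None keeps the orientation; rate is the mean speed in m/s. With force_limit (N) it stops when the force on the tool has changed by that much, and returns True; else False.
- env.goto_joints(angles): joint-space move.
- env.gripper_to(opening): finger opening in m; the grip force is fixed at half the most; returns when the fingers have stopped.
- env.sleep(seconds).
- env.solve_ik(position, orientation): joint angles nearest the present ones, or None.
- vision.read_camera(name): name is "scene" or "top"; returns a dict with "frame" (480x640x3 uint8, red, green, blue), "depth" (480x640 float32, m along the optical axis (not along the pixel's ray), 0 where there is no reading), "fx", "fy", "cx", "cy" (pixels), "world_to_cam" (4x4, takes a point from world to camera coordinates). Camera axes: x right, y down, z forward; pixel columns grow to the right and rows downward; lengths in m; the calibration is good to about 2 mm. A picture is of the moment at which its call begins.
A pose or a line that the arm cannot do raises env.Unreachable and nothing moves.
- env.sign_off(): hands the job in, once; it reports no verdict.
Readings, each from a call of its own:
- env.current_time(): time.
- env.current_joints(): joint angles.
- env.current_qd(): joint speeds.
- env.current_effort(): joint torques, N m.
- env.current_eef_pos(): TCP position.
- env.current_orientation(): TCP orientation.
- env.current_contact_force(): force on the tool from outside, world axes, zero at the start.
- env.current_wrist_torque(): the same for the moment, N m.
- env.current_gripper_width(): finger opening in m.
Only numpy, scipy, OpenCV 4.12 (cv2) and the standard library are available. Lean on these libraries where they do the work, as an engineer would, in place of code of your own. Each camera call takes 0.05 s, during which the arm holds its last target. There are 200 camera calls.

## Working session

There is one attempt and no reset: what is moved stays moved. The work goes in short steps, each a Python script; the robot and the scene stay as the last script left them, time stands still between calls to the robot, and variables do not carry over. Pictures are saved under pics/ and viewed, about 8 in all and at most 12, crops included, and the job is handed in when it is done.

```bash
mkdir -p pics; cat > h.py <<'E'
import numpy as np, cv2
from bench import env, vision
def snap(n,name=None):
    c=vision.read_camera(n)
    if name: cv2.imwrite(f'pics/{name}.png',c['frame'][:,:,::-1])
    return c
def cloud(c):
    d=c['depth'];v,u=np.mgrid[:480,:640]
    P=np.stack([(u-c['cx'])/c['fx']*d,(v-c['cy'])/c['fy']*d,d],-1)
    T=np.linalg.inv(c['world_to_cam']);W=P@T[:3,:3].T+T[:3,3];W[d==0]=np.nan
    return W
def proj(c,p):
    q=c['world_to_cam']@np.append(p,1);return c['fx']*q[0]/q[2]+c['cx'],c['fy']*q[1]/q[2]+c['cy']
def ray(c,u,v,z):
    T=np.linalg.inv(c['world_to_cam']);d=T[:3,:3]@np.array([(u-c['cx'])/c['fx'],(v-c['cy'])/c['fy'],1])
    o=T[:3,3];return o+d*(z-o[2])/d[2]
E
python3 - <<'E'
from h import *
for n in('top','scene'):
    c=snap(n,n+'1');np.savez(f'{n}.npz',**c)
    T=np.linalg.inv(c['world_to_cam']);print(n,c['fx'],T[:3,3].round(3),T[:3,2].round(2),T[:3,0].round(2))
print(env.current_orientation(),env.current_time())
E
```

```text
top 542.8321485351568 [0.454 0.043 1.396] [ 0.06  0.   -1.  ] [ 0.01 -1.   -0.  ]
scene 543.8649945086564 [ 0.079 -0.682  0.977] [ 0.36  0.57 -0.74] [ 0.84 -0.55 -0.02]
[ 7.89365258e-01  6.13923591e-01 -5.04690534e-04  2.42497193e-04] 0.1
```

View pics/top1.png

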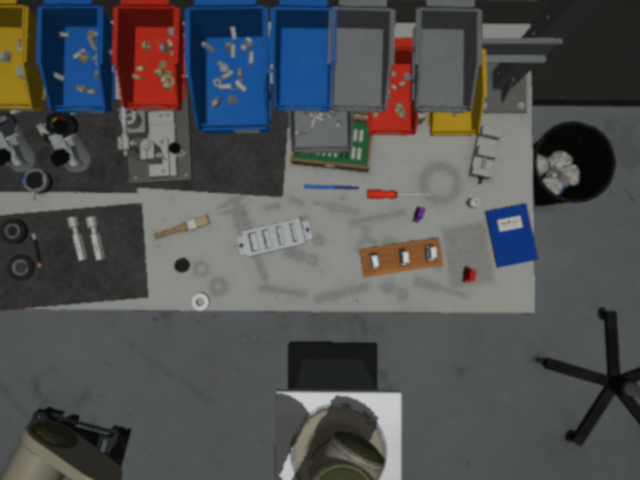

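View pics/scene1.png

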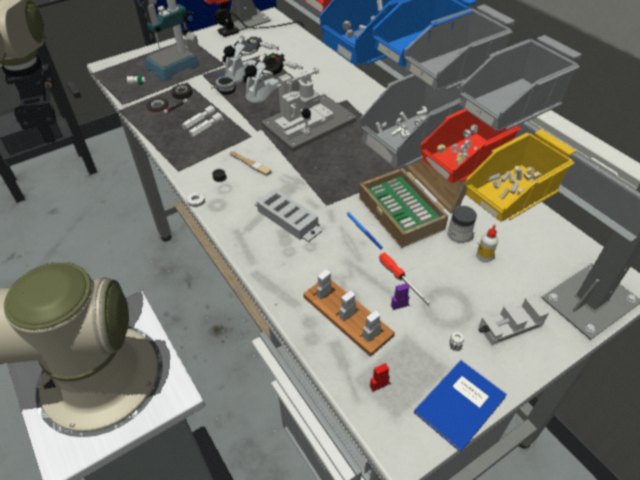

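The top view shows the gauge at about (275,237) and the rack at (402,257). The rack holds three grey tabs at (375,261), (404,257) and (430,252). The one in the stall nearest the gauge is (375,261), and that is the target. The purple (419,213) and red (469,273) look-alikes stand outside the rack, so I leave them alone. Next I measure the gauge, rack and grip, and confirm the target in an enlarged crop.

```bash
cat > m.py <<'E'
from h import *
c=dict(np.load('top.npz'));W=cloud(c);f=c['frame'].astype(int)
hsv=cv2.cvtColor(c['frame'],cv2.COLOR_RGB2HSV)
# rack: wood colour
m=((hsv[...,0]<18)&(hsv[...,1]>90)).astype(np.uint8);m[:230]=0;m[285:]=0;m[:,:350]=0;m[:,450:]=0
m=cv2.morphologyEx(m,cv2.MORPH_CLOSE,np.ones((15,15)))
k=max(cv2.findContours(m,0,2)[0],key=cv2.contourArea)
def rect(k,z):
    P=np.array([ray(c,u,v,z)[:2] for u,v in k.reshape(-1,2)],np.float32)
    r=cv2.minAreaRect(P);return r,cv2.boxPoints(r)
print('rack',rect(k,.016)[0])
# heights by depth
z=W[...,2]
for n,(u0,u1,v0,v1) in dict(gauge=(225,325,205,270),tab1=(364,386,245,276),tab2=(393,414,243,273),tab3=(420,442,238,268)).items():
    zz=z[v0:v1,u0:u1];print(n,np.nanpercentile(zz,[2,50,90,98,100]).round(4))
    if n!='gauge':
        q=W[v0:v1,u0:u1][zz>.055];print(len(q),q.mean(0).round(4),q.min(0).round(3),q.max(0).round(3))
g=((z>.025)&(z<.045)).astype(np.uint8);g[:205]=0;g[270:]=0;g[:,:225]=0;g[:,325:]=0
ks=cv2.findContours(g,0,2)[0];k=max(ks,key=cv2.contourArea);print('gauge',rect(k,.034)[0])
sl=((z<.028)&(z>0.0)).astype(np.uint8)
gray=cv2.cvtColor(c['frame'],cv2.COLOR_RGB2GRAY)
a=cv2.resize(c['frame'][205:275,225:325],None,fx=7,fy=7,interpolation=cv2.INTER_CUBIC)
b=cv2.resize(c['frame'][230:285,355:455],None,fx=7,fy=7,interpolation=cv2.INTER_CUBIC)[:,:700]
cv2.imwrite('pics/crop_a.png',np.vstack([a,b])[:600+280:1,:,::-1][:,:] if 0 else cv2.resize(np.vstack([a,b])[:,:,::-1],(480,600)))
E
python3 m.py
```

```text
rack ((0.49430030584335327, -0.1561228632926941), (0.07141488790512085, 0.20266957581043243), 9.13860034942627)
gauge [-0.0047  0.0024  0.0344  0.0382  0.0458]
tab1 [-0.0018  0.016   0.0608  0.0796  0.0833]
70 [ 0.4835 -0.0843  0.0764] [ 0.47  -0.094  0.055] [ 0.497 -0.076  0.083]
tab2 [-0.0007  0.0168  0.0735  0.0804  0.0856]
77 [ 0.4924 -0.1579  0.0764] [ 0.48  -0.167  0.056] [ 0.505 -0.151  0.086]
tab3 [-0.0012  0.0169  0.0734  0.0807  0.0836]
84 [ 0.5049 -0.2251  0.0756] [ 0.493 -0.235  0.056] [ 0.518 -0.219  0.084]
gauge ((0.5424156188964844, 0.16660897433757782), (0.06665115058422089, 0.15010277926921844), 13.652536392211914)
```

View pics/crop_a.png

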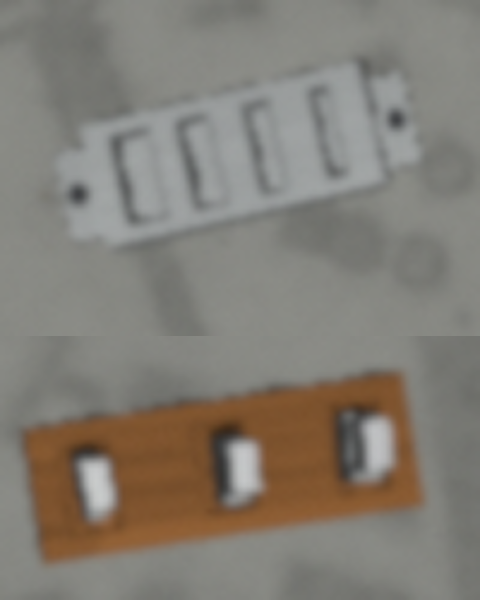

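The crop confirms it. The target tab is at (375,261) in the left-hand stall, and the rack and gauge rectangles come out at their given sizes (204x72, 150x66). The narrowest slot is at the right, which is the -y end. I'll cross-check the gauge in the scene view and then grasp.

```bash
cat >> h.py <<'E'
def q(yaw):  # jaws along local y
    a=(np.pi/2+yaw)/2;return [np.cos(a),np.sin(a),0,0]
E
python3 - <<'E'
from h import *
c=dict(np.load('scene.npz'));W=cloud(c);z=W[...,2]
d=np.linalg.norm(W[...,:2]-[.5424,.1666],axis=-1)
m=((z>.030)&(z<.045)&(d<.12)).astype(np.uint8)
m=cv2.morphologyEx(m,cv2.MORPH_CLOSE,np.ones((5,5)));k=max(cv2.findContours(m,0,2)[0],key=cv2.contourArea)
P=np.array([ray(c,u,v,.034)[:2] for u,v in k.reshape(-1,2)],np.float32);print('gauge scene',cv2.minAreaRect(P))
# two long edges in the top view by PCA line fit of top-face mask
t=dict(np.load('top.npz'));
qq=W[(z>.06)&(np.linalg.norm(W[...,:2]-[.4835,-.0843],axis=-1)<.03)];print('tab1 scene',qq.mean(0).round(4),len(qq))
yaw=np.radians(9.14);p=np.array([.4832,-.0847])
env.gripper_to(.05)
env.reach([*p,.13],q(yaw));print(env.current_joints().round(2),env.current_time())
hit=env.servo_line([*p,.046],rate=.08,force_limit=8);print(hit,env.current_eef_pos().round(4))
print(env.current_contact_force().round(2))
env.gripper_to(0);print(env.current_gripper_width(),env.current_contact_force().round(2))
env.servo_line([*p,.10],rate=.08);print(env.current_gripper_width(),env.current_contact_force().round(2),env.current_time())
snap('scene','held');np.savez('held.npz',**snap('top','heldtop'))
im=cv2.imread('pics/held.png');u,v=map(int,proj(c,[*p,.06]));cv2.imwrite('pics/held_c.png',cv2.resize(im[v-70:v+70,u-90:u+90],None,fx=4,fy=4))
E
```

```text
gauge scene ((0.5365599393844604, 0.1664721518754959), (0.07215442508459091, 0.15548299252986908), 13.730196952819824)
tab1 scene [ 0.4776 -0.0869  0.0743] 128
[-0.41  0.36  1.74  0.    1.04 -2.14] 3.2917
False [ 0.4835 -0.0848  0.0464]
[-0.31  0.37  0.19]
0.013663260874517207 [0.26 0.31 0.38]
0.013573447948689569 [-0.08 -0.43 -1.08] 5.95
```

View pics/held_c.png

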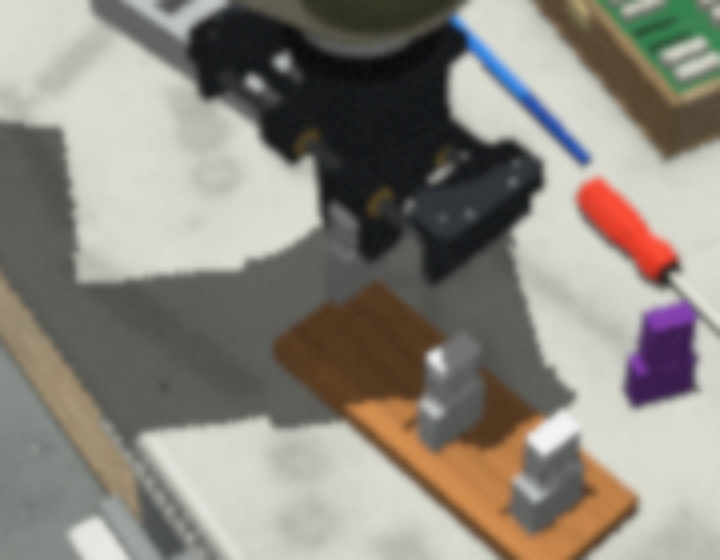

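The tab is held and the stall is empty; the fingers stopped at 13.6 mm, which matches the 14 mm grip. Both views put the gauge yaw at 13.7°. I now offer the tab to slot 1 gently.

```bash
cat >> h.py <<'E'
YAW=np.radians(13.7);G=np.array([.5424,.1666])
ex=np.array([np.cos(YAW),np.sin(YAW)]);ey=np.array([-np.sin(YAW),np.cos(YAW)])
FOOT=.0384
def at(i,dx=0,dy=0): return G+ey*((i-2.5)*.034+dy)+ex*dx
def loc(i):  # tool in slot frame (x,y along gauge axes; z of foot above mouth), mm
    p=env.current_eef_pos();d=p[:2]-at(i);return (np.array([d@ex,d@ey,p[2]-FOOT-.034])*1e3).round(2)
def probe(i,dx=0,dy=0,dyaw=0,bottom=-.004,F=4,up=.004,rate=.015):
    p=at(i,dx,dy);o=q(YAW+dyaw)
    env.servo_line([*p,.034+FOOT+up],rate=.06,frame=o)
    hit=env.servo_line([*p,.034+FOOT+bottom],rate=rate,force_limit=F)
    r=loc(i);f=env.current_contact_force();print(i,'dy',dy*1e3,'dyaw',dyaw,'hit',hit,r,'F',f.round(1),'M',env.current_wrist_torque().round(2),'t',round(env.current_time(),1),flush=True)
    return hit,r,f
E
python3 - <<'E'
from h import *
env.reach([*at(1),.11],q(YAW));print(loc(1),env.current_contact_force().round(2))
probe(1,up=.012);env.sleep(.15);print(loc(1),env.current_contact_force().round(2))
c=snap('scene','s1');u,v=map(int,proj(c,[*at(1),.04]));cv2.imwrite('pics/s1c.png',cv2.resize(c['frame'][v-60:v+60,u-80:u+80,::-1],None,fx=5,fy=5,interpolation=2))
E
```

```text
[-0.44 -0.92 37.3 ] [ 0.2  -0.63 -2.23]
1 dy 0.0 dyaw 0 hit True [-0.    0.04 -0.41] F [0.1 0.7 4.6] M [-0.04  0.07 -0.05] t 8.3
[ 0.    0.03 -0.41] [-0.02  0.3   5.6 ]
```

View pics/s1c.png

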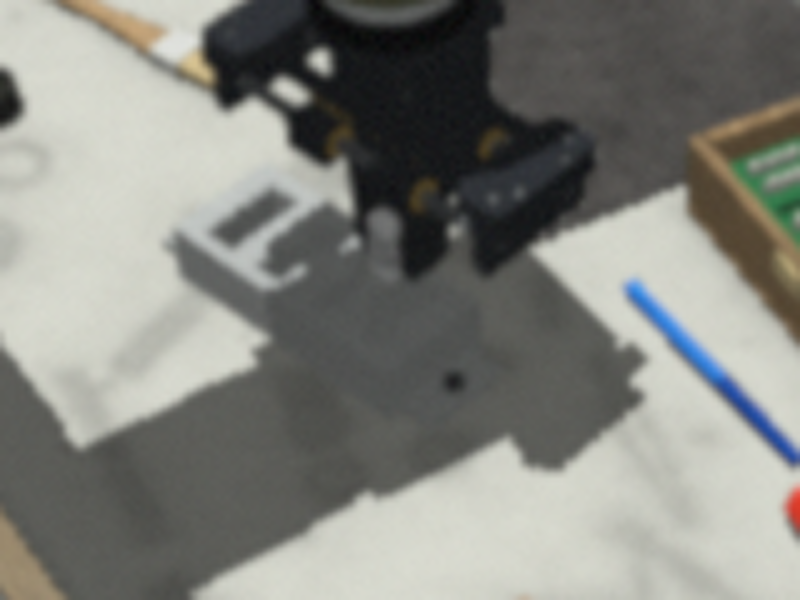

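The tab is pressed on slot 1's mouth at 5.6 N (the tab in shadow at about (390,250) of the crop) and did not enter. Next is slot 2, with a small offset search so that misalignment isn't taken for a refusal.

```bash
python3 - <<'E'
from h import *
env.servo_line([*at(1),.034+FOOT+.008],rate=.06)
for dy in (0,.001,-.001,.002,-.002,.003,-.003):
    hit,r,f=probe(2,dy=dy,bottom=-.009,up=.008 if dy==0 else .003,rate=.02)
    if r[2]<-4: break
E
```

```text
2 dy 0.0 dyaw 0 hit True [ 0.13 -0.11 -0.56] F [-0.9 -0.7  4.5] M [-0.01  0.17  0.04] t 10.0
2 dy 1.0 dyaw 0 hit False [ 0.04  0.99 -8.93] F [-0.2 -0.7 -2. ] M [ 0.07 -0.01  0.  ] t 11.0
```

Slot 2 accepts the tab at +1 mm offset: it went 8.9 mm in with no resistance. Now I push it home.

```bash
python3 - <<'E'
from h import *
p=at(2,0,.001)
h=env.servo_line([*p,.034+FOOT-.0235],rate=.02,force_limit=8)
env.sleep(.1);print(h,loc(2),env.current_contact_force().round(2),env.current_wrist_torque().round(2),env.current_gripper_width())
E
```

```text
True [ -0.1    0.99 -22.39] [-0.53 -1.11  5.88] [0.03 0.23 0.02] 0.01384266762240501
```

```bash
python3 - <<'E'
from h import *
p=at(2,0,.001)
env.gripper_to(.04);print(env.current_gripper_width(),env.current_contact_force().round(2))
env.servo_line([*p,.16],rate=.1)
env.reach([.36,.33,.25],q(YAW));print(env.current_contact_force().round(2),env.current_time())
t=snap('top','end_t');W=cloud(t)
for nm,g in dict(tab=at(2,0,.001),t2=[.4924,-.1579],t3=[.5049,-.2251]).items():
    d=np.linalg.norm(W[...,:2]-g,axis=-1);P=W[(d<.03)&(W[...,2]>.055)];print(nm,len(P),P.mean(0).round(4))
c=snap('scene','end_s');a=c['frame'];u,v=map(int,proj(c,[*at(2),.04]))
cv2.imwrite('pics/end_c.png',np.hstack([cv2.resize(x[:,:,::-1],(400,400),interpolation=2) for x in (a[v-50:v+50,u-50:u+50],t['frame'][190:290,220:320])]))
E
```

```text
0.039845027925206764 [0.18 0.41 0.12]
[-0.74  0.6  -0.66] 14.65
tab 72 [0.5459 0.149  0.0809]
t2 76 [ 0.4926 -0.158   0.0761]
t3 83 [ 0.5049 -0.2252  0.0755]
```

View pics/end_c.png

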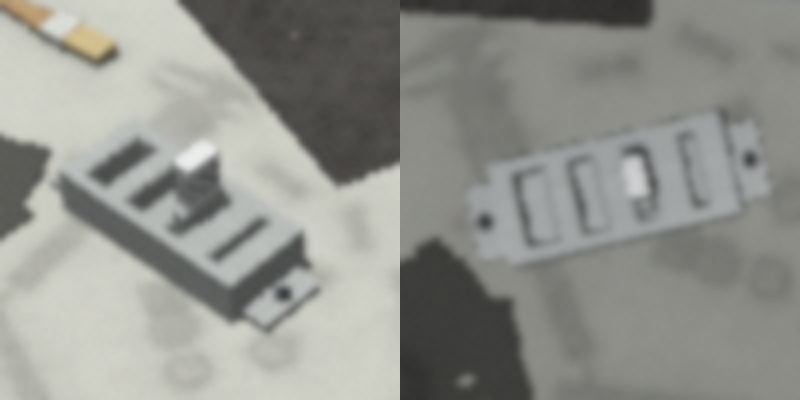

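View pics/end_s.png

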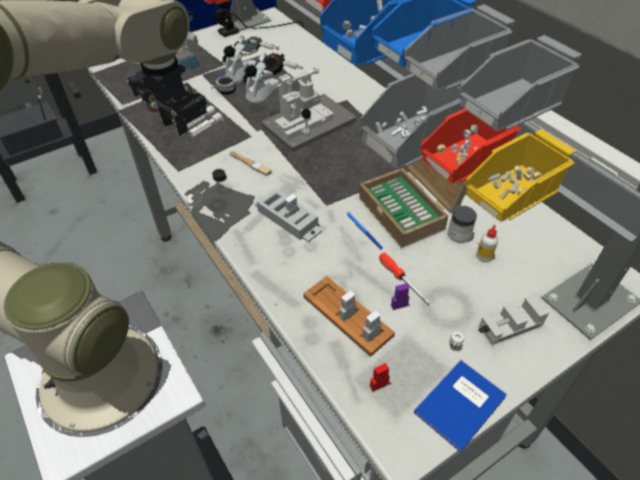

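The tab stands upright in slot 2, second from the -y end, with its grip at about (197,160) in the left crop and (635,175) in the right. The other two tabs and the bystanders I can see are where they were, and the gripper is well clear.

```bash
python3 -c "
from h import *
env.sleep(.3);env.sign_off();print(env.current_time())"
```

```text
the job is handed in; nothing more can be done
the job is handed in; nothing more can be done
```

The tab from the stall nearest the gauge now stands released and upright in slot 2, the first slot that accepts it. I handed the job in at about 15 s on the robot's clock; no verdict is reported.

- **Slot 1:** I pressed the tab on its mouth at about 5.6 N and it did not enter.
- **Slot 2:** The first touch, at my estimated centre, stopped on the rim at about 4.5 N. With a 1 mm sideways shift it went in freely. I then pushed it to the floor, where the reading was 22.4 mm deep at about 6 N. The slot is 22 mm deep and the reading ran about 0.4 mm deep throughout.
- **Wider slots:** Slots 3 and 4 were not tried.
- **Last checks:** The other two tabs are within 0.3 mm of where they stood. The loupe, pen and screwdriver look unmoved by eye. The setting ring lay in the arm's shadow in the last picture, so I could not confirm it; the arm passed well above it.
- **Disagreement:** The scene view put the gauge about 6 mm nearer in x than the top view. I put that down to side faces in its mask and used the top view, and the fit in slot 2 bore it out.

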